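# Close a filter housing: draw its lid down evenly with four wing screws

### The arm

A 6-joint arm with a two-finger parallel gripper is mounted at the origin on the work surface. World frame = base frame: x ahead of the robot, y to its left, z up, the work surface at z = 0. Lengths are in mm, angles in rad, forces in N, time in s.
With the tool pointing down it reaches from about 300 to 775 mm from the base axis. Payload 14.6 kg.
Tool frame: the origin (TCP) lies at the very end of the fingers, on their centre line; the grasp point (between the pads) lies 19 mm behind it; z points along the fingers, y is the line along which they close (so a half turn about z gives the same grasp; the last joint's range is limited). The gripper opens to 94 mm and grips with 3 to 60 N. Pads are 16 mm wide; open, the fingers measure 119 mm over their backs; the gripper's body (75 mm by 177 mm) begins 78 mm behind the grasp point.
Start: joints at [-1.355, 0.3, 1.521, -0, 1.321, -0.067], TCP at [153.468, -528.145, 205.446] pointing down, gripper open.
Joint ranges: [-3.03, 3.03], [-0.79, 2.21], [0.23, 2.52], [-1.04, 4.18], [0, 3.07], [-2.55, 2.55]. Speed limits (rad/s): [2.22, 2.22, 2.57, 3.14, 3.14, 3.14].

### API

Orientations are given as [roll, pitch, yaw] about the fixed x, y, z axes, in that order (R = Rz(yaw) Ry(pitch) Rx(roll)).
In Python, from cell import manip, camera, get_calibration gives the robot as it stands. The module is installed in compiled form; this text tells all that it offers.
- The arm moves only by the tool jog_arm, never from a script. Its argument "plan" is one flat list of numbers, 6 for each row, row after row: the shift along the world's x, y, z in m, then the turn, a rotation vector about the world's x, y, z in degrees. A call has 1 to 20 rows; each row is the pose to reach, as a shift and turn from the pose commanded when the call began; what a row does not reach only later rows make up. A row lasts 1/10 s, in which the tool goes at most 50 mm and 8.59 degrees, less where a joint would pass 70% of its speed; a pose out of reach is approached as far as the arm can. A call with a gripper value outside its range is refused whole. "claw" is the finger opening in m, from 0 to 0.094, set as the call begins (left out, the last holds). The fingers move at their own pace and stop on an object; "force" is the grip in N (left out, the last holds). Time passes only in rows, so rows that repeat a pose let the fingers close. It gives the time, the measured TCP pose, the force, the opening and the grip force at its end, in the units of the state.
- manip.read_state(): the state, without advancing time (a new reading comes with each control period).
- camera(name): name is "scene" or "top" or "wrist"; returns (picture, depth): 420x560x3 uint8, red, green, blue; 420x560 float32, mm along the optical axis (not along the pixel's ray), 0 where there is no reading.
- get_calibration(name): a dict with "fx", "fy", "cx", "cy" (pixels), "origin" and "attitude" of the camera in the world. Camera axes: x right, y down, z forward; pixel columns grow to the right and rows downward; lengths in mm; the calibration is good to about 2 mm. A picture is of the moment at which its call begins: read the wrist's pose just before it. get_calibration takes no time and is no camera call; for the wrist camera it gives the pose at the moment of the call.
- manip.sign_off(): hands the job in; it is judged then, once.
The state is a dict: "clock": time; "joints": joint angles; "qd": joint speeds; "effort": joint torques, N m; "eef_pos": TCP position; "eef_rot": TCP orientation; "wrist_force": force on the tool from outside, world axes, zero at the start; "moment": the same for the moment, N m; "finger_gap": finger opening in mm; "finger_force": force on a finger pad.
Only numpy, scipy, OpenCV 4.12 (cv2) and the standard library are available. Lean on these libraries where they do the work, as an engineer would, in place of code of your own. Each camera call takes 0.05 s, during which the arm holds its last target. There are 200 camera calls.

### The job

Close the bench filter housing by tightening the lid's four wing screws clockwise in crisscross order, a little at a time: first draw the lid part way down, still level, with no screw tight yet, then go round crisscross again until every screw is tight and the lid sits fully home and flat. Stop each screw by feel: never let the lid cant, do not force a screw past tight, and leave the bottle, tip rack and vial alone.

Things in the scene. Their poses are not given: they have to be found in the camera images.
- housing: Aluminium bench filter housing, fixed: 166 mm square rim over a 150 mm block, 42 mm high, a steel outlet stub on its +x side. Origin under its centre at bench level, z up. Its four wing screws stand at x,y = -50,+50 (knob1), +50,+50 (knob2), +50,-50 (knob3), -50,-50 (knob4) mm: 1 and 3 are one diagonal, 2 and 4 the other.
- lid: Flat steel lid, 150 x 150 x 10 mm, on a springy seal (about 1 N per mm at each corner). Origin at the centre of its underside, z up. It starts level, underside 53.8 mm over the bench, and meets its metal seat 3.8 to 5.6 mm lower; how far differs each time and cannot be seen. A corner pushed down alone tilts the lid; more than 1.6 degrees of tilt pinches the seal.
- knob1: Black wing knob, -x +y corner: upright bar 42 x 12 x 30 mm over a 28 mm washer. Origin on the screw axis at the washer's underside; x along the bar, z up. Grip across the 12 mm, 27 mm up (bar 7 to 37 mm). All four are alike and turn as the next three texts tell. Fair first go: 0.5 rad each.
- knob2: Black wing knob, +x +y corner: upright bar 42 x 12 x 30 mm over a 28 mm washer. Origin on the screw axis at the washer's underside; x along the bar, z up. Grip across the 12 mm, 27 mm up (bar 7 to 37 mm). Steep right-hand thread: clockwise from above (yaw falling) tightens, 6 mm down per rad. It starts 0.4 to 1.1 mm clear of the lid; home takes 0.7 to 1.1 rad in all, tight up to 0.25 more.
- knob3: Black wing knob, +x -y corner: upright bar 42 x 12 x 30 mm over a 28 mm washer. Origin on the screw axis at the washer's underside; x along the bar, z up. Grip across the 12 mm, 27 mm up (bar 7 to 37 mm). Moment to turn it on: 0.2 N m friction + 0.006 N m per N on the lid: 0.2 to 0.27 until its corner is home, then rising about 2 N m per rad; tight is 0.3 to 0.4, over 0.5 crushes.
- knob4: Black wing knob, -x -y corner: upright bar 42 x 12 x 30 mm over a 28 mm washer. Origin on the screw axis at the washer's underside; x along the bar, z up. Grip across the 12 mm, 27 mm up (bar 7 to 37 mm). Held still after steps of 0.05 rad, friction reads reversed: -0.1 to -0.25 N m on the tool until home, then 0.05 higher; 0.03 to 0.05 rad on is tight. Let go, it keeps up to 33 N.
- corner1 (a point): Point on the lid's top face beside knob1, 70 mm out from the lid's centre along x and y (5 mm in from its edges).
- corner2 (a point): Point on the lid's top face beside knob2, 70 mm out from the lid's centre along x and y (5 mm in from its edges).
- corner3 (a point): Point on the lid's top face beside knob3, 70 mm out from the lid's centre along x and y (5 mm in from its edges).
- corner4 (a point): Point on the lid's top face beside knob4, 70 mm out from the lid's centre along x and y (5 mm in from its edges).
- bottle: White screw-top bottle, 70 mm wide and 120 mm high, standing beside the housing; origin under its base. Not to be disturbed.
- tip_rack: Teal pipette tip rack, 85 x 120 x 56 mm, blue deck, few tips; origin under its base. Not to be disturbed.
- vial: Small amber vial with black cap, 28 mm wide, 50 mm high, beyond the housing; origin under its base. Not to be disturbed.

How it is judged:
By the outcome, as a careful person would: the job done as asked, in the order asked, and still so for the second after the job is handed in, with the robot touching nothing.
It also fails if it takes over 72 s, if anything falls off the work surface, if the arm or the gripper's body presses on something with over 40 N, if the wrist force passes 120 N, or if a joint passes its speed limit or range.

## Working session

There is one attempt and no reset: what is moved stays moved. The work goes in short steps, Python scripts to look and compute and a tool call to move; the robot and the scene stay as the last step left them, time stands still between calls to the robot, and variables do not carry over. Pictures are saved under pics/ and viewed, at most 10 in all, crops included, and the job is handed in when it is done.

Besides the shell and the picture viewer there is one more tool, called as name(argument=value, ...) on one line, values as JSON. jog_arm: Moves the arm, as the interface text tells. Its arguments: {"type":"object","properties":{"plan":{"type":"array"},"claw":{"type":"number"},"force":{"type":"number"}},"required":["plan"]}

```bash
mkdir -p pics
python3 - <<'E'
from cell import manip,camera,get_calibration
import cv2,numpy as np
print(manip.read_state())
for n in("top","scene"):
    p,d=camera(n); np.savez(n,p=p,d=d); cv2.imwrite(f"pics/{n}.png",p[:,:,::-1]); print(n,get_calibration(n))
E
```

```text
{'clock': 0.0, 'joints': array([-1.35460716e+00,  3.00470881e-01,  1.52159447e+00,  3.37794408e-06,
        1.32068972e+00, -6.65628003e-02]), 'qd': array([-0.00041066, -0.0011408 ,  0.00013463, -0.00140757, -0.00141353,
       -0.00039861]), 'effort': array([-3.65709147e-04, -5.31801331e+01, -3.52737486e+01,  7.08160177e-02,
        2.43837299e-02, -1.34947290e-04]), 'eef_pos': array([ 153.41016856, -527.89471518,  204.8807874 ]), 'eef_rot': array([-3.14043303e+00, -8.05812200e-05,  2.82751080e-01]), 'wrist_force': array([ 0.24885761, -0.7031594 ,  0.51934841]), 'moment': array([-0.02860298,  0.00942558, -0.00417192]), 'finger_force': 0.0, 'finger_gap': 94.0191191866341}
top {'fx': 504.02098279959574, 'fy': 504.02098279959574, 'cx': 288.0847075191281, 'cy': 212.0540076175248, 'origin': array([ 460.56305533,   29.34369452, 1179.64534528]), 'attitude': array([-3.01493697,  0.0200417 , -1.54709431])}
scene {'fx': 476.28876287057477, 'fy': 476.28876287057477, 'cx': 281.5291128810452, 'cy': 210.1231018154373, 'origin': array([1306.60877531,   84.55636068,  655.64451511]), 'attitude': array([-2.25544196,  0.00992556,  1.6310093 ])}
```

View pics/top.png

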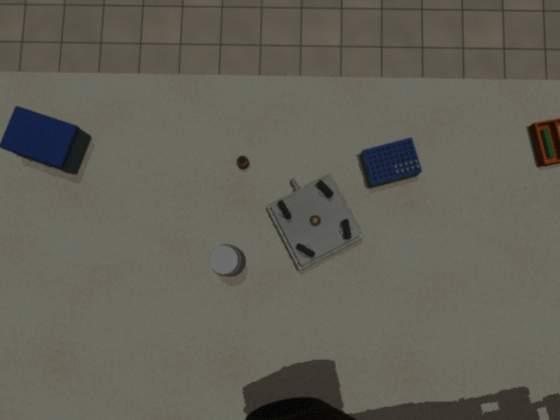

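The top view shows the housing near pixel (313,222), with the stub at (295,185). The knobs are at (284,209), (324,188), (346,229) and (305,250). The bottle is at (227,260), the vial at (243,162) and the rack at (390,162).

```bash
cat > h.py <<'E'
import numpy as np,cv2
from scipy.spatial.transform import Rotation as R
def cloud(p,d,c):
    v,u=np.mgrid[:420,:560]
    P=np.stack([(u-c['cx'])/c['fx']*d,(v-c['cy'])/c['fy']*d,d],-1)
    a=R.from_euler('xyz',c['attitude']).as_matrix()
    return P@a.T+c['origin']
def knobs(p,d,c,zlo,zhi,box=None,minpx=20):
    W=cloud(p,d,c); m=(W[...,2]>zlo)&(W[...,2]<zhi)&(d>0)&(p.max(-1)<70)
    if box: m&=(W[...,0]>box[0])&(W[...,0]<box[1])&(W[...,1]>box[2])&(W[...,1]<box[3])
    n,l,s,ce=cv2.connectedComponentsWithStats(m.astype(np.uint8))
    out=[]
    for i in range(1,n):
        if s[i,4]<minpx: continue
        Q=W[l==i]; r=cv2.minAreaRect(Q[:,:2].astype(np.float32)); b=cv2.boxPoints(r)
        e=max((b[1]-b[0],b[2]-b[1]),key=np.linalg.norm)
        out.append((np.array(r[0]),sorted(r[1]),np.degrees(np.arctan2(e[1],e[0]))%180,np.median(Q[:,2]),s[i,4]))
    return out
E
python3 - <<'E'
from h import *; from cell import get_calibration
f=np.load('top.npz');c=get_calibration('top');W=cloud(f['p'],f['d'],c)
for k in knobs(f['p'],f['d'],c,85,120,(350,600,-150,150)):print(k)
m=(abs(W[...,2]-63)<6)&(W[...,0]>350)&(W[...,0]<600)&(abs(W[...,1])<150)
print(cv2.minAreaRect(W[m][:,:2].astype(np.float32)),np.median(W[m][:,2]))
for n,(u,v) in dict(bottle=(227,260),vial=(243,162),rack=(390,162),stub=(295,185)).items():print(n,W[v,u])
E
```

```text
(array([594.43231201,  56.23231506]), [11.838067054748535, 19.084407806396484], np.float32(31.861141), np.float64(101.23928637788435), np.int32(46))
(array([564.06915283, -73.23788452]), [11.737442016601562, 41.788787841796875], np.float32(10.129331), np.float64(100.95864575766586), np.int32(117))
(array([516.33361816,  14.66689968]), [11.991389274597168, 41.07823181152344], np.float32(60.31205), np.float64(101.69443874338026), np.int32(114))
((576.2573852539062, -9.923667907714844), (132.13536071777344, 150.06137084960938), 28.47234535217285) 64.25419356059729
bottle [490.77243878 179.37085972 121.72705172]
vial [718.81990539 162.26917262  43.49034541]
rack [ 722.5239856  -173.22750482   55.27588784]
stub [670.16952413  41.35702741  28.27140558]
```

Run:
```python
from h import *; from cell import get_calibration
f=np.load('top.npz');c=get_calibration('top');W=cloud(f['p'],f['d'],c)
K=knobs(f['p'],f['d'],c,85,120,(450,700,-150,150))
for k in K:print(k)
m=(abs(W[...,2]-63)<6)&(W[...,0]>450)&(W[...,0]<700)&(abs(W[...,1])<140)
print(cv2.minAreaRect(W[m][:,:2].astype(np.float32)),np.median(W[m][:,2]))
print(np.mean([k[0] for k in K],0))
a=K
for i in range(len(a)):
  for j in range(i): d=a[i][0]-a[j][0];print(i,j,np.linalg.norm(d),np.degrees(np.arctan2(d[1],d[0])))
```

```text
(array([651.72918701, -25.36802673]), [12.389074325561523, 41.964420318603516], np.float32(45.471333), np.float64(100.92598079641698), np.int32(123))
(array([603.88116455,  62.08204651]), [12.012046813964844, 41.29530334472656], np.float32(31.399895), np.float64(101.791473981806), np.int32(110))
(array([564.06915283, -73.23788452]), [11.737442016601562, 41.788787841796875], np.float32(10.129331), np.float64(100.95864575766586), np.int32(117))
(array([516.33361816,  14.66689968]), [11.991389274597168, 41.07823181152344], np.float32(60.31205), np.float64(101.69443874338026), np.int32(114))
((606.964599609375, -48.15525817871094), (149.9130096435547, 246.61521911621094), 28.40410614013672) 64.24624695387695
[584.00328064  -5.46424127]
1 0 99.68424430915017 118.68513023907725
2 0 99.87895112102225 -151.36169405892707
2 1 141.05488297514498 -106.39422907857652
3 0 141.19049329396802 163.52765220038592
3 1 99.56288980853662 -151.5603304776386
3 2 100.02965738089001 118.5035896030737
```

jog_arm(plan=[0.43,0.522,0.06,0,0,12,0.43,0.522,0.06,0,0,12,0.43,0.522,0.06,0,0,12,0.43,0.522,0.06,0,0,12,0.43,0.522,0.06,0,0,12,0.43,0.522,0.06,0,0,12,0.43,0.522,0.06,0,0,12,0.43,0.522,0.06,0,0,12,0.43,0.522,0.06,0,0,12,0.43,0.522,0.06,0,0,12,0.43,0.522,0.06,0,0,12,0.43,0.522,0.06,0,0,12,0.43,0.522,0.06,0,0,12,0.43,0.522,0.06,0,0,12,0.43,0.522,0.06,0,0,12,0.43,0.522,0.06,0,0,12,0.43,0.522,0.06,0,0,12], claw=0.045, force=40)

```text
clock: 1.8
eef_pos: [583.0, -6.9, 265.3]
eef_rot: [-3.141, 0.0, 0.491]
wrist_force: [-0.6, -0.6, -0.1]
finger_gap: 45.0
finger_force: 0.0
```

Run:
```python
from h import *; from cell import get_calibration,camera,manip
s=manip.read_state();print(s['clock'],s['eef_pos'],s['eef_rot'],s['qd'].max(),s['wrist_force'],s['moment'])
c=get_calibration('wrist');p,d=camera('wrist');cv2.imwrite('pics/w1.png',p[:,:,::-1]);print(c)
np.savez('w1',p=p,d=d)
for k in knobs(p,d,c,85,115,(450,700,-150,150),200):print(k)
```

```text
1.8 [582.9736531   -6.91311375 265.26633538] [-3.14147146e+00  4.99204164e-04  4.91496980e-01] 0.0022682810876475264 [-0.61174526 -0.62339376 -0.09972769] [-0.00605516  0.03612564  0.0674237 ]
{'fx': 308.54714825356393, 'fy': 308.54714825356393, 'cx': 280.324226460011, 'cy': 212.364787474644, 'origin': array([644.12692234,  25.80330714, 444.26552545]), 'attitude': array([ 2.89958985e+00, -5.77505788e-04, -1.07991222e+00])}
(array([605.87670898,  60.79728699]), [12.20981502532959, 41.64924240112305], np.float32(31.373926), np.float64(100.86019232580168), np.int32(467))
(array([654.02960205, -25.69327545]), [10.840970039367676, 40.34849548339844], np.float32(44.952538), np.float64(100.6460932664169), np.int32(408))
(array([567.60479736, -73.38346863]), [10.782557487487793, 39.297454833984375], np.float32(10.423558), np.float64(99.83159916882278), np.int32(265))
(array([519.38110352,  14.03968811]), [12.181984901428223, 39.69871520996094], np.float32(61.805027), np.float64(100.35421462818977), np.int32(347))
```

View pics/w1.png

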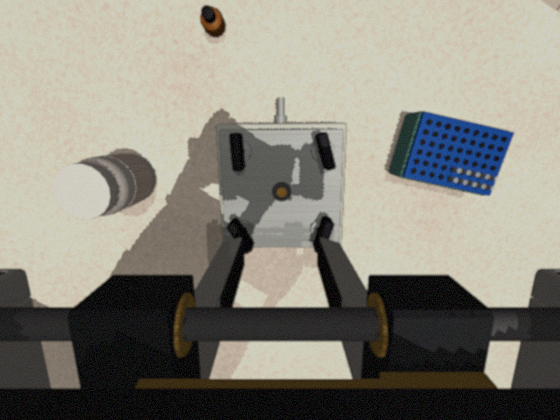

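The wrist view shows all four knobs at (238,150), (324,150), (236,235) and (324,235), agreeing with the top view to about 2 mm. I'll start with knob1.

jog_arm(plan=[-0.0655,0.0204,-0.14,0,0,32.2,-0.0655,0.0204,-0.14,0,0,32.2,-0.0655,0.0204,-0.14,0,0,32.2,-0.0655,0.0204,-0.14,0,0,32.2,-0.0655,0.0204,-0.165,0,0,32.2,-0.0655,0.0204,-0.192,0,0,32.2,-0.0655,0.0204,-0.192,0,0,32.2,-0.0655,0.0204,-0.192,0,0,32.2,-0.0655,0.0204,-0.192,0,0,32.2])

```text
clock: 2.75
eef_pos: [518.6, 13.9, 75.0]
eef_rot: [3.14, -0.001, 1.054]
wrist_force: [0.7, -0.1, 0.6]
finger_gap: 44.8
finger_force: 0.0
```

jog_arm(plan=[0,0,0,0,0,0,0,0,0,0,0,0,0,0,0,0,0,0,0,0,0,0,0,0,0,0,0,0,0,0], claw=0.008, force=40)

```text
clock: 3.25
eef_pos: [518.4, 14.1, 73.6]
eef_rot: [3.14, -0.0, 1.054]
wrist_force: [1.3, 0.2, 1.3]
finger_gap: 11.8
finger_force: 40.0
```

```bash
cat > st.py <<'E'
from cell import manip
s=manip.read_state();print(s['clock'],s['eef_pos'].round(2),s['eef_rot'].round(4),'F',s['wrist_force'].round(1),'M',s['moment'].round(3),s['finger_gap'].round(1),round(float(s['finger_force']),1))
E
python3 st.py
```

```text
Traceback (most recent call last):
  File "st.py", line 2, in <module>
    s=manip.read_state();print(s['clock'],s['eef_pos'].round(2),s['eef_rot'].round(4),'F',s['wrist_force'].round(1),'M',s['moment'].round(3),s['finger_gap'].round(1),round(float(s['finger_force']),1))
                                                                                                                                             ^^^^^^^^^^^^^^^^^^^^^
AttributeError: 'float' object has no attribute 'round'
```

jog_arm(plan=[0,0,-0.0005,0,0,-5,0,0,-0.001,0,0,-10,0,0,-0.0015,0,0,-15,0,0,-0.002,0,0,-20,0,0,-0.0025,0,0,-25,0,0,-0.003,0,0,-28.6,0,0,-0.003,0,0,-28.6,0,0,-0.003,0,0,-28.6])

```text
clock: 4.05
eef_pos: [518.6, 13.8, 70.6]
eef_rot: [3.14, -0.001, 0.555]
wrist_force: [4.2, -3.7, -1.5]
finger_gap: 11.7
finger_force: 40.0
```

```bash
sed -i "s/s\['finger_gap'\].round(1)/round(float(s['finger_gap']),1)/" st.py; python3 st.py
```

```text
4.05 [518.59  13.85  70.61] [ 3.1402e+00 -9.0000e-04  5.5490e-01] F [ 4.2 -3.7 -1.5] M [-0.669 -0.802 -0.081] 11.7 40.0
```

jog_arm(plan=[0,0,0,0,0,0,0,0,0,0,0,0,0,0,0.045,0,0,0,0,0,0.045,0,0,0,0.135,-0.0398,0.045,0,0,13.4,0.135,-0.0398,0.045,0,0,13.4,0.135,-0.0398,0.045,0,0,13.4,0.135,-0.0398,0.045,0,0,13.4,0.135,-0.0398,0.045,0,0,13.4,0.135,-0.0398,0.003,0,0,13.4,0.135,-0.0398,0.003,0,0,13.4,0.135,-0.0398,0.003,0,0,13.4], claw=0.03)

```text
clock: 5.25
eef_pos: [652.1, -25.1, 73.9]
eef_rot: [-3.141, 0.001, 0.789]
wrist_force: [0.4, 0.4, 1.2]
finger_gap: 30.0
finger_force: 0.0
```

jog_arm(plan=[0,0,0,0,0,0,0,0,0,0,0,0,0,0,0,0,0,0,0,0,0,0,0,0], claw=0.008)

```text
clock: 5.65
eef_pos: [653.9, -26.2, 74.9]
eef_rot: [3.139, -0.002, 0.788]
wrist_force: [3.3, -4.0, 3.0]
finger_gap: 11.7
finger_force: 39.9
```

```bash
python3 st.py
```

```text
5.65 [653.91 -26.15  74.9 ] [ 3.1386e+00 -1.6000e-03  7.8850e-01] F [ 3.3 -4.   3. ] M [-0.642 -0.62  -0.109] 11.7 39.9
```

jog_arm(plan=[0.0005,-0.0005,-0.0005,0,0,-5,0.001,-0.001,-0.001,0,0,-10,0.001,-0.001,-0.0015,0,0,-15,0.001,-0.001,-0.002,0,0,-20,0.001,-0.001,-0.0025,0,0,-25,0.001,-0.001,-0.003,0,0,-28.6,0.001,-0.001,-0.003,0,0,-28.6,0.001,-0.001,-0.003,0,0,-28.6])

```text
clock: 6.45
eef_pos: [654.1, -26.4, 71.9]
eef_rot: [3.141, -0.001, 0.29]
wrist_force: [-3.8, 0.8, 7.0]
finger_gap: 11.8
finger_force: 39.9
```

```bash
python3 st.py
```

```text
6.45 [654.13 -26.36  71.9 ] [ 3.1415e+00 -1.0000e-03  2.8960e-01] F [-3.8  0.8  7. ] M [ 0.213  0.725 -0.044] 11.8 39.9
```

jog_arm(plan=[0,0,0,0,0,0,0,0,0,0,0,0,0,0,0.045,0,0,0,0,0,0.045,0,0,0,-0.0478,0.088,0.045,0,0,14.8,-0.0478,0.088,0.045,0,0,14.8,-0.0478,0.088,0.045,0,0,14.8,-0.0478,0.088,0.045,0,0,14.8,-0.0478,0.088,0.003,0,0,14.8,-0.0478,0.088,0.003,0,0,14.8,-0.0478,0.088,0.003,0,0,14.8], claw=0.03)

```text
clock: 7.55
eef_pos: [606.3, 60.6, 73.5]
eef_rot: [-3.141, 0.001, 0.547]
wrist_force: [0.3, 0.1, 0.1]
finger_gap: 30.3
finger_force: 0.0
```

jog_arm(plan=[0,0,0,0,0,0,0,0,0,0,0,0,0,0,0,0,0,0,0,0,0,0,0,0], claw=0.008)

```text
clock: 7.95
eef_pos: [606.6, 61.7, 74.7]
eef_rot: [3.141, -0.001, 0.548]
wrist_force: [-3.0, 1.0, 6.5]
finger_gap: 12.3
finger_force: 40.0
```

jog_arm(plan=[0,0,-0.0005,0,0,-5,0,0,-0.001,0,0,-10,0,0,-0.0015,0,0,-15,0,0,-0.002,0,0,-20,0,0,-0.0025,0,0,-25,0,0,-0.003,0,0,-28.6,0,0,-0.003,0,0,-28.6,0,0,-0.003,0,0,-28.6])

```text
clock: 8.75
eef_pos: [606.7, 61.3, 71.7]
eef_rot: [3.141, -0.002, 0.049]
wrist_force: [-1.3, -1.6, 6.8]
finger_gap: 11.4
finger_force: 40.0
```

```bash
python3 st.py
```

```text
8.75 [606.67  61.3   71.68] [ 3.1413e+00 -1.6000e-03  4.8600e-02] F [-1.3 -1.6  6.8] M [-0.156  0.397 -0.049] 11.4 40.0
```

jog_arm(plan=[0,0,0,0,0,0,0,0,0,0,0,0,0,0,0.045,0,0,0,0,0,0.045,0,0,0,-0.04,-0.1354,0.045,0,0,7.5,-0.04,-0.1354,0.045,0,0,7.5,-0.04,-0.1354,0.045,0,0,7.5,-0.04,-0.1354,0.045,0,0,7.5,-0.04,-0.1354,0.045,0,0,7.5,-0.04,-0.1354,0.003,0,0,7.5,-0.04,-0.1354,0.003,0,0,7.5,-0.04,-0.1354,0.003,0,0,7.5], claw=0.03)

```text
clock: 9.95
eef_pos: [566.2, -72.9, 73.7]
eef_rot: [-3.141, 0.001, 0.181]
wrist_force: [0.0, -0.1, -0.0]
finger_gap: 30.0
finger_force: 0.0
```

jog_arm(plan=[0,0,0,0,0,0,0,0,0,0,0,0,0,0,0,0,0,0,0,0,0,0,0,0], claw=0.008)

```text
clock: 10.35
eef_pos: [566.8, -74.2, 74.6]
eef_rot: [3.141, -0.002, 0.18]
wrist_force: [-0.6, -1.6, 5.5]
finger_gap: 11.6
finger_force: 40.0
```

jog_arm(plan=[0,0,-0.0005,0,0,-5,0,0,-0.001,0,0,-10,0,0,-0.0015,0,0,-15,0,0,-0.002,0,0,-20,0,0,-0.0025,0,0,-25,0,0,-0.003,0,0,-28.6,0,0,-0.003,0,0,-28.6,0,0,-0.003,0,0,-28.6])

```text
clock: 11.15
eef_pos: [566.7, -74.6, 71.5]
eef_rot: [3.141, -0.002, -0.32]
wrist_force: [-0.9, -4.7, 6.9]
finger_gap: 11.4
finger_force: 40.0
```

```bash
python3 st.py
```

```text
11.15 [566.73 -74.6   71.55] [ 3.1411e+00 -2.1000e-03 -3.1980e-01] F [-0.9 -4.7  6.9] M [-0.805  0.096 -0.097] 11.4 40.0
```

jog_arm(plan=[0,0,0,0,0,0,0,0,0,0,0,0,0,0,0.045,0,0,0,0,0,0.045,0,0,0,-0.0478,0.0878,0.045,0,0,50.1,-0.0478,0.0878,0.045,0,0,50.1,-0.0478,0.0878,0.045,0,0,50.1,-0.0478,0.0878,0.045,0,0,50.1,-0.0478,0.0878,0.045,0,0,50.1,-0.0478,0.0878,0.045,0,0,50.1,-0.0478,0.0878,0.045,0,0,50.1,-0.0478,0.0878,0,0,0,50.1,-0.0478,0.0878,0,0,0,50.1,-0.0478,0.0878,0,0,0,50.1], claw=0.03)

```text
clock: 12.55
eef_pos: [518.1, 13.9, 70.7]
eef_rot: [-3.141, 0.001, 0.553]
wrist_force: [-0.5, 0.6, 0.3]
finger_gap: 29.8
finger_force: 0.0
```

jog_arm(plan=[0,0,0,0,0,0,0,0,0,0,0,0,0,0,0,0,0,0,0,0,0,0,0,0,0,0,-0.0003,0,0,-2.9,0,0,-0.0006,0,0,-5.7,0,0,-0.0009,0,0,-8.6,0,0,-0.0009,0,0,-8.6,0,0,-0.0009,0,0,-8.6], claw=0.008)

```text
clock: 13.45
eef_pos: [518.9, 13.8, 70.7]
eef_rot: [3.141, -0.002, 0.405]
wrist_force: [-2.1, -0.7, 7.0]
finger_gap: 11.7
finger_force: 40.0
```

```bash
python3 st.py
```

```text
13.45 [518.95  13.77  70.69] [ 3.1407e+00 -1.5000e-03  4.0460e-01] F [-2.1 -0.7  7. ] M [-0.089  0.284  0.007] 11.7 40.0
```

jog_arm(plan=[0,0,0,0,0,0,0,0,0,0,0,0,0,0,0.045,0,0,0,0,0,0.045,0,0,0,0.1358,-0.0403,0.045,0,0,-6.6,0.1358,-0.0403,0.045,0,0,-6.6,0.1358,-0.0403,0.045,0,0,-6.6,0.1358,-0.0403,0.045,0,0,-6.6,0.1358,-0.0403,0.045,0,0,-6.6,0.1358,-0.0403,0.0009,0,0,-6.6,0.1358,-0.0403,0.0009,0,0,-6.6,0.1358,-0.0403,0.0009,0,0,-6.6], claw=0.03)

```text
clock: 14.65
eef_pos: [653.4, -26.1, 71.1]
eef_rot: [-3.141, 0.001, 0.29]
wrist_force: [0.3, -0.0, 0.4]
finger_gap: 29.9
finger_force: 0.0
```

```bash
python3 st.py
```

```text
14.65 [653.4  -26.08  71.11] [-3.1411e+00  1.1000e-03  2.9010e-01] F [ 0.3 -0.   0.4] M [ 0.02  -0.006  0.023] 29.9 0.0
```

jog_arm(plan=[0,0,0,0,0,0,0,0,0,0,0,0,0,0,0,0,0,0,0,0,0,0,0,0,0,0,-0.0003,0,0,-2.9,0,0,-0.0006,0,0,-5.7,0,0,-0.0009,0,0,-8.6,0,0,-0.0009,0,0,-8.6,0,0,-0.0009,0,0,-8.6], claw=0.008)

```text
clock: 15.55
eef_pos: [654.7, -26.4, 71.1]
eef_rot: [3.141, -0.002, 0.14]
wrist_force: [-1.7, 0.9, 8.1]
finger_gap: 11.8
finger_force: 40.0
```

```bash
python3 st.py
```

```text
15.55 [654.66 -26.41  71.1 ] [ 3.1412e+00 -1.8000e-03  1.3970e-01] F [-1.7  0.9  8.1] M [0.099 0.428 0.035] 11.8 40.0
```

jog_arm(plan=[0,0,0,0,0,0,0,0,0,0,0,0,0,0,0.045,0,0,0,0,0,0.045,0,0,0,-0.0479,0.0878,0.045,0,0,-5.2,-0.0479,0.0878,0.045,0,0,-5.2,-0.0479,0.0878,0.045,0,0,-5.2,-0.0479,0.0878,0.045,0,0,-5.2,-0.0479,0.0878,0.0009,0,0,-5.2,-0.0479,0.0878,0.0009,0,0,-5.2,-0.0479,0.0878,0.0009,0,0,-5.2], claw=0.03)

```text
clock: 16.65
eef_pos: [606.4, 60.5, 70.5]
eef_rot: [3.142, 0.001, 0.048]
wrist_force: [0.4, 0.6, 0.5]
finger_gap: 30.4
finger_force: 0.0
```

jog_arm(plan=[0,0,0,0,0,0,0,0,0,0,0,0,0,0,0,0,0,0,0,0,0,0,0,0,0,0,-0.0003,0,0,-2.9,0,0,-0.0006,0,0,-5.7,0,0,-0.0009,0,0,-8.6,0,0,-0.0009,0,0,-8.6,0,0,-0.0009,0,0,-8.6], claw=0.008)

```text
clock: 17.55
eef_pos: [606.9, 61.2, 70.8]
eef_rot: [3.142, -0.002, -0.101]
wrist_force: [-1.5, -1.6, 6.8]
finger_gap: 11.6
finger_force: 40.0
```

```bash
python3 st.py
```

```text
17.55 [606.86  61.18  70.79] [ 3.1415e+00 -1.9000e-03 -1.0130e-01] F [-1.5 -1.6  6.8] M [-0.189  0.143 -0.044] 11.6 40.0
```

jog_arm(plan=[0,0,0,0,0,0,0,0,0,0,0,0,0,0,0.045,0,0,0,0,0,0.045,0,0,0,-0.04,-0.1354,0.045,0,0,-12.4,-0.04,-0.1354,0.045,0,0,-12.4,-0.04,-0.1354,0.045,0,0,-12.4,-0.04,-0.1354,0.045,0,0,-12.4,-0.04,-0.1354,0.045,0,0,-12.4,-0.04,-0.1354,0.0009,0,0,-12.4,-0.04,-0.1354,0.0009,0,0,-12.4,-0.04,-0.1354,0.0009,0,0,-12.4], claw=0.03)

```text
clock: 18.75
eef_pos: [566.3, -73.0, 70.6]
eef_rot: [3.141, 0.002, -0.316]
wrist_force: [-0.6, 0.6, -0.6]
finger_gap: 30.0
finger_force: 0.0
```

jog_arm(plan=[0,0,0,0,0,0,0,0,0,0,0,0,0,0,0,0,0,0,0,0,0,0,0,0,0,0,-0.0003,0,0,-2.9,0,0,-0.0006,0,0,-5.7,0,0,-0.0009,0,0,-8.6,0,0,-0.0009,0,0,-8.6,0,0,-0.0009,0,0,-8.6], claw=0.008)

```text
clock: 19.65
eef_pos: [566.7, -74.7, 70.9]
eef_rot: [3.141, -0.002, -0.468]
wrist_force: [-2.9, -3.7, 6.7]
finger_gap: 11.6
finger_force: 40.0
```

```bash
python3 st.py
```

```text
19.65 [566.67 -74.7   70.91] [ 3.1412e+00 -1.9000e-03 -4.6790e-01] F [-2.9 -3.7  6.7] M [-0.755  0.607  0.01 ] 11.6 40.0
```

jog_arm(plan=[0,0,0,0,0,0,0,0,0,0,0,0,0,0,0.045,0,0,0,0,0,0.045,0,0,0,-0.0477,0.0879,0.045,0,0,50.1,-0.0477,0.0879,0.045,0,0,50.1,-0.0477,0.0879,0.045,0,0,50.1,-0.0477,0.0879,0.045,0,0,50.1,-0.0477,0.0879,0.045,0,0,50.1,-0.0477,0.0879,0.045,0,0,50.1,-0.0477,0.0879,0.045,0,0,50.1,-0.0477,0.0879,0,0,0,50.1,-0.0477,0.0879,0,0,0,50.1,-0.0477,0.0879,0,0,0,50.1], claw=0.03)

```text
clock: 21.05
eef_pos: [518.3, 13.9, 69.8]
eef_rot: [-3.141, 0.001, 0.404]
wrist_force: [-0.4, -0.1, -0.4]
finger_gap: 30.0
finger_force: 0.0
```

jog_arm(plan=[0,0,0,0,0,0,0,0,0,0,0,0,0,0,0,0,0,0,0,0,0,0,0,0,0,0,-0.0003,0,0,-2.9,0,0,-0.0003,0,0,-2.9,0,0,-0.0003,0,0,-2.9,0,0,-0.0003,0,0,-2.9], claw=0.008)

```text
clock: 21.85
eef_pos: [519.2, 13.8, 70.4]
eef_rot: [3.141, -0.002, 0.356]
wrist_force: [-2.3, 0.0, 6.4]
finger_gap: 11.8
finger_force: 40.0
```

```bash
python3 st.py
```

```text
21.85 [519.16  13.82  70.41] [ 3.1408e+00 -1.7000e-03  3.5590e-01] F [-2.3  0.   6.4] M [0.006 0.265 0.001] 11.8 40.0
```

jog_arm(plan=[0,0,-0.0003,0,0,-2.9,0,0,-0.0003,0,0,-2.9,0,0,-0.0003,0,0,-2.9,0,0,-0.0003,0,0,-2.9])

```text
clock: 22.25
eef_pos: [519.2, 13.8, 70.1]
eef_rot: [3.141, -0.002, 0.305]
wrist_force: [-2.2, -1.3, 6.7]
finger_gap: 11.9
finger_force: 40.0
```

```bash
python3 st.py
```

```text
22.25 [519.19  13.75  70.14] [ 3.1408e+00 -1.7000e-03  3.0530e-01] F [-2.2 -1.3  6.7] M [-0.05   0.227  0.038] 11.9 40.0
```

jog_arm(plan=[0,0,-0.0003,0,0,-2.9])

```text
clock: 22.35
eef_pos: [519.2, 13.7, 69.8]
eef_rot: [3.141, -0.002, 0.255]
wrist_force: [-1.0, -1.6, 7.8]
finger_gap: 11.8
finger_force: 40.0
```

```bash
python3 st.py
```

```text
22.35 [519.2   13.71  69.85] [ 3.1407e+00 -1.7000e-03  2.5480e-01] F [-1.  -1.6  7.8] M [-0.212  0.289  0.21 ] 11.8 40.0
```

jog_arm(plan=[0,0,0,0,0,0,0,0,0,0,0,0,0,0,0,0,0,0])

```text
clock: 22.65
eef_pos: [519.2, 13.7, 69.8]
eef_rot: [3.141, -0.002, 0.255]
wrist_force: [-1.0, -0.4, 7.6]
finger_gap: 11.3
finger_force: 40.0
```

```bash
python3 st.py
```

```text
22.65 [519.18  13.73  69.8 ] [ 3.1409e+00 -1.7000e-03  2.5470e-01] F [-1.  -0.4  7.6] M [-0.25  0.22  0.08] 11.3 40.0
```

jog_arm(plan=[0,0,0,0,0,0,0,0,0,0,0,0,0,0,0.045,0,0,0,0,0,0.045,0,0,0,0.1358,-0.0403,0.045,0,0,-6.6,0.1358,-0.0403,0.045,0,0,-6.6,0.1358,-0.0403,0.045,0,0,-6.6,0.1358,-0.0403,0.045,0,0,-6.6,0.1358,-0.0403,0.045,0,0,-6.6,0.1358,-0.0403,0.0009,0,0,-6.6,0.1358,-0.0403,0.0009,0,0,-6.6,0.1358,-0.0403,0.0009,0,0,-6.6], claw=0.03)

```text
clock: 23.85
eef_pos: [653.6, -26.1, 70.2]
eef_rot: [-3.141, 0.001, 0.14]
wrist_force: [0.8, 0.2, 0.7]
finger_gap: 30.2
finger_force: 0.0
```

jog_arm(plan=[0,0,0,0,0,0,0,0,0,0,0,0,0,0,0,0,0,0,0,0,0,0,0,0,0,0,-0.0003,0,0,-2.9,0,0,-0.0003,0,0,-2.9,0,0,-0.0003,0,0,-2.9,0,0,-0.0003,0,0,-2.9], claw=0.008)

```text
clock: 24.65
eef_pos: [654.8, -26.4, 70.8]
eef_rot: [3.141, -0.002, 0.089]
wrist_force: [-2.7, 0.4, 6.9]
finger_gap: 11.8
finger_force: 40.0
```

```bash
python3 st.py
```

```text
24.65 [654.85 -26.43  70.75] [ 3.1413e+00 -1.7000e-03  8.9100e-02] F [-2.7  0.4  6.9] M [0.1   0.444 0.087] 11.8 40.0
```

jog_arm(plan=[0,0,-0.0003,0,0,-2.9])

```text
clock: 24.75
eef_pos: [654.8, -26.5, 70.5]
eef_rot: [3.141, -0.002, 0.039]
wrist_force: [-3.1, 0.0, 7.4]
finger_gap: 11.8
finger_force: 40.0
```

```bash
python3 st.py
```

```text
24.75 [654.84 -26.48  70.45] [ 3.1413e+00 -1.7000e-03  3.8500e-02] F [-3.1  0.   7.4] M [-0.024  0.452  0.228] 11.8 40.0
```

jog_arm(plan=[0,0,0,0,0,0,0,0,0,0,0,0,0,0,0,0,0,0])

```text
clock: 25.05
eef_pos: [654.9, -26.5, 70.5]
eef_rot: [3.141, -0.002, 0.039]
wrist_force: [-1.6, 0.1, 6.5]
finger_gap: 11.7
finger_force: 40.0
```

```bash
python3 st.py
```

```text
25.05 [654.86 -26.49  70.46] [ 3.1413e+00 -1.8000e-03  3.8500e-02] F [-1.6  0.1  6.5] M [0.033 0.386 0.006] 11.7 40.0
```

jog_arm(plan=[0,0,-0.0003,0,0,-2.9])

```text
clock: 25.15
eef_pos: [654.9, -26.5, 70.2]
eef_rot: [3.141, -0.002, -0.012]
wrist_force: [-3.1, 0.4, 8.5]
finger_gap: 11.9
finger_force: 40.0
```

```bash
python3 st.py
```

```text
25.15 [654.87 -26.52  70.21] [ 3.1413e+00 -1.9000e-03 -1.2100e-02] F [-3.1  0.4  8.5] M [-0.034  0.416  0.197] 11.9 40.0
```

jog_arm(plan=[0,0,0,0,0,0,0,0,0,0,0,0,0,0,0.045,0,0,0,0,0,0.045,0,0,0,-0.048,0.0878,0.045,0,0,3.4,-0.048,0.0878,0.045,0,0,3.4,-0.048,0.0878,0.045,0,0,3.4,-0.048,0.0878,0.045,0,0,3.4,-0.048,0.0878,0.0009,0,0,-5.1,-0.048,0.0878,0.0009,0,0,-5.1,-0.048,0.0878,0.0009,0,0,-5.1], claw=0.03)

```text
clock: 26.25
eef_pos: [606.5, 60.5, 69.6]
eef_rot: [3.141, 0.001, -0.098]
wrist_force: [0.0, 0.5, 1.2]
finger_gap: 30.1
finger_force: 0.0
```

jog_arm(plan=[0,0,0,0,0,0,0,0,0,0,0,0,0,0,0,0,0,0,0,0,0,0,0,0,0,0,-0.0003,0,0,-2.9,0,0,-0.0006,0,0,-5.8], claw=0.008)

```text
clock: 26.85
eef_pos: [607.0, 61.1, 70.2]
eef_rot: [3.142, -0.002, -0.204]
wrist_force: [-1.4, -2.7, 7.9]
finger_gap: 11.6
finger_force: 40.0
```

```bash
python3 st.py
```

```text
26.85 [606.97  61.1   70.2 ] [ 3.1415e+00 -1.9000e-03 -2.0350e-01] F [-1.4 -2.7  7.9] M [-0.512  0.209  0.214] 11.6 40.0
```

jog_arm(plan=[0,0,-0.0003,0,0,-2.9])

```text
clock: 26.95
eef_pos: [606.9, 61.0, 69.9]
eef_rot: [3.141, -0.002, -0.254]
wrist_force: [-0.9, -2.7, 6.6]
finger_gap: 11.7
finger_force: 40.0
```

```bash
python3 st.py
```

```text
26.95 [606.95  61.02  69.89] [ 3.1415e+00 -1.9000e-03 -2.5430e-01] F [-0.9 -2.7  6.6] M [-0.52   0.216  0.118] 11.7 40.0
```

jog_arm(plan=[0,0,0,0,0,0,0,0,0,0,0,0,0,0,0.045,0,0,0,0,0,0.045,0,0,0,-0.0401,-0.1354,0.045,0,0,-12.4,-0.0401,-0.1354,0.045,0,0,-12.4,-0.0401,-0.1354,0.045,0,0,-12.4,-0.0401,-0.1354,0.045,0,0,-12.4,-0.0401,-0.1354,0.045,0,0,-12.4,-0.0401,-0.1354,0.0009,0,0,-12.4,-0.0401,-0.1354,0.0009,0,0,-12.4,-0.0401,-0.1354,0.0009,0,0,-12.4], claw=0.03)

```text
clock: 28.15
eef_pos: [566.3, -73.0, 69.7]
eef_rot: [3.141, 0.001, -0.468]
wrist_force: [0.8, 0.1, 0.9]
finger_gap: 30.1
finger_force: 0.0
```

jog_arm(plan=[0,0,0,0,0,0,0,0,0,0,0,0,0,0,0,0,0,0,0,0,0,0,0,0,0,0,-0.0003,0,0,-2.9,0,0,-0.0006,0,0,-5.8], claw=0.008)

```text
clock: 28.75
eef_pos: [566.5, -74.7, 70.3]
eef_rot: [3.141, -0.002, -0.572]
wrist_force: [-3.8, -4.2, 6.7]
finger_gap: 11.8
finger_force: 40.0
```

```bash
python3 st.py
```

```text
28.75 [566.53 -74.69  70.28] [ 3.1411e+00 -1.6000e-03 -5.7240e-01] F [-3.8 -4.2  6.7] M [-0.687  0.794  0.194] 11.8 40.0
```

jog_arm(plan=[0,0,-0.0003,0,0,-2.9])

```text
clock: 28.85
eef_pos: [566.5, -74.7, 70.0]
eef_rot: [3.141, -0.002, -0.623]
wrist_force: [-4.6, -3.8, 6.5]
finger_gap: 11.6
finger_force: 40.0
```

```bash
python3 st.py
```

```text
28.85 [566.51 -74.71  70.  ] [ 3.1411e+00 -1.6000e-03 -6.2300e-01] F [-4.6 -3.8  6.5] M [-0.727  0.811  0.217] 11.6 40.0
```

jog_arm(plan=[0,0,0,0,0,0,0,0,0,0,0,0,0,0,0.045,0,0,0,0,0,0.045,0,0,0,-0.0475,0.0879,0.045,0,0,50.2,-0.0475,0.0879,0.045,0,0,50.2,-0.0475,0.0879,0.045,0,0,50.2,-0.0475,0.0879,0.045,0,0,50.2,-0.0475,0.0879,0.045,0,0,50.2,-0.0475,0.0879,0.045,0,0,50.2,-0.0475,0.0879,0.045,0,0,50.2,-0.0475,0.0879,0,0,0,50.2,-0.0475,0.0879,0,0,0,50.2,-0.0475,0.0879,0,0,0,50.2], claw=0.03)

```text
clock: 30.25
eef_pos: [518.6, 13.9, 69.0]
eef_rot: [-3.141, 0.001, 0.253]
wrist_force: [-0.0, -0.5, 1.1]
finger_gap: 30.0
finger_force: 0.0
```

jog_arm(plan=[0,0,0,0,0,0,0,0,0,0,0,0,0,0,0,0,0,0,0,0,0,0,0,0,0,0,-0.0003,0,0,-2.9], claw=0.008)

```text
clock: 30.75
eef_pos: [519.4, 13.7, 69.5]
eef_rot: [3.141, -0.002, 0.204]
wrist_force: [-0.7, -1.0, 8.1]
finger_gap: 11.8
finger_force: 40.0
```

```bash
python3 st.py
```

```text
30.75 [519.38  13.69  69.54] [ 3.1408e+00 -1.8000e-03  2.0410e-01] F [-0.7 -1.   8.1] M [-0.266  0.244  0.262] 11.8 40.0
```

jog_arm(plan=[0,0,0,0,0,0,0,0,0,0,0,0])

```text
clock: 30.95
eef_pos: [519.4, 13.7, 69.5]
eef_rot: [3.141, -0.002, 0.204]
wrist_force: [-1.7, -1.6, 7.3]
finger_gap: 11.7
finger_force: 40.0
```

```bash
python3 st.py
```

```text
30.95 [519.37  13.69  69.52] [ 3.1409e+00 -1.7000e-03  2.0400e-01] F [-1.7 -1.6  7.3] M [-0.278  0.276  0.072] 11.7 40.0
```

jog_arm(plan=[0,0,-0.0003,0,0,-2.9])

```text
clock: 31.05
eef_pos: [519.4, 13.7, 69.3]
eef_rot: [3.141, -0.002, 0.154]
wrist_force: [-1.0, -2.8, 9.5]
finger_gap: 11.7
finger_force: 40.0
```

```bash
python3 st.py
```

```text
31.05 [519.42  13.66  69.3 ] [ 3.1408e+00 -1.9000e-03  1.5350e-01] F [-1.  -2.8  9.5] M [-0.448  0.384  0.272] 11.7 40.0
```

jog_arm(plan=[0,0,0,0,0,0,0,0,0,0,0,0])

```text
clock: 31.25
eef_pos: [519.4, 13.6, 69.2]
eef_rot: [3.141, -0.002, 0.153]
wrist_force: [-1.1, -2.8, 8.5]
finger_gap: 11.6
finger_force: 40.0
```

```bash
python3 st.py
```

```text
31.25 [519.4   13.62  69.24] [ 3.1408e+00 -1.8000e-03  1.5350e-01] F [-1.1 -2.8  8.5] M [-0.34   0.324  0.126] 11.6 40.0
```

jog_arm(plan=[0,0,0,0,0,0,0,0,0,0,0,0,0,0,0.045,0,0,0,0,0,0.045,0,0,0,0.1358,-0.0403,0.045,0,0,-9.5,0.1358,-0.0403,0.045,0,0,-9.5,0.1358,-0.0403,0.045,0,0,-9.5,0.1358,-0.0403,0.045,0,0,-9.5,0.1358,-0.0403,0.045,0,0,-9.5,0.1358,-0.0403,0.0006,0,0,-9.5,0.1358,-0.0403,0.0006,0,0,-9.5,0.1358,-0.0403,0.0006,0,0,-9.5], claw=0.03)

```text
clock: 32.45
eef_pos: [653.8, -26.0, 69.3]
eef_rot: [-3.141, 0.001, -0.012]
wrist_force: [0.4, -0.2, 1.4]
finger_gap: 29.9
finger_force: 0.0
```

jog_arm(plan=[0,0,0,0,0,0,0,0,0,0,0,0,0,0,0,0,0,0,0,0,0,0,0,0,0,0,-0.0003,0,0,-2.9], claw=0.008)

```text
clock: 32.95
eef_pos: [655.1, -26.6, 69.9]
eef_rot: [3.141, -0.002, -0.063]
wrist_force: [-2.5, -1.1, 7.9]
finger_gap: 11.9
finger_force: 40.0
```

```bash
python3 st.py
```

```text
32.95 [655.08 -26.57  69.95] [ 3.1413e+00 -1.9000e-03 -6.2600e-02] F [-2.5 -1.1  7.9] M [-0.177  0.555  0.305] 11.9 40.0
```

jog_arm(plan=[0,0,0,0,0,0,0,0,0,0,0,0])

```text
clock: 33.15
eef_pos: [655.1, -26.6, 69.9]
eef_rot: [3.141, -0.002, -0.063]
wrist_force: [-2.6, -0.2, 7.6]
finger_gap: 11.8
finger_force: 40.0
```

```bash
python3 st.py
```

```text
33.15 [655.08 -26.61  69.93] [ 3.1413e+00 -1.9000e-03 -6.2700e-02] F [-2.6 -0.2  7.6] M [-0.081  0.463  0.18 ] 11.8 40.0
```

jog_arm(plan=[0,0,0,0,0,0,0,0,0,0,0,0,0,0,0.045,0,0,0,0,0,0.045,0,0,0,-0.048,0.0878,0.045,0,0,-10.9,-0.048,0.0878,0.045,0,0,-10.9,-0.048,0.0878,0.045,0,0,-10.9,-0.048,0.0878,0.045,0,0,-10.9,-0.048,0.0878,0.0003,0,0,-10.9,-0.048,0.0878,0.0003,0,0,-10.9,-0.048,0.0878,0.0003,0,0,-10.9], claw=0.03)

```text
clock: 34.25
eef_pos: [606.7, 60.5, 68.7]
eef_rot: [3.141, 0.001, -0.254]
wrist_force: [-0.2, 0.5, 0.9]
finger_gap: 30.1
finger_force: 0.0
```

jog_arm(plan=[0,0,0,0,0,0,0,0,0,0,0,0,0,0,0,0,0,0,0,0,0,0,0,0,0,0,-0.0003,0,0,-2.9], claw=0.008)

```text
clock: 34.75
eef_pos: [607.1, 60.9, 69.6]
eef_rot: [3.141, -0.002, -0.304]
wrist_force: [-1.3, -4.3, 8.5]
finger_gap: 11.6
finger_force: 40.0
```

```bash
python3 st.py
```

```text
34.75 [607.15  60.9   69.65] [ 3.1415e+00 -1.9000e-03 -3.0380e-01] F [-1.3 -4.3  8.5] M [-0.759  0.394  0.156] 11.6 40.0
```

jog_arm(plan=[0,0,0,0,0,0,0,0,0,0,0,0])

```text
clock: 34.95
eef_pos: [607.1, 60.9, 69.6]
eef_rot: [3.142, -0.002, -0.304]
wrist_force: [-1.7, -3.8, 6.2]
finger_gap: 11.6
finger_force: 40.0
```

```bash
python3 st.py
```

```text
34.95 [607.12  60.93  69.62] [ 3.1416e+00 -1.8000e-03 -3.0380e-01] F [-1.7 -3.8  6.2] M [-0.646  0.304  0.016] 11.6 40.0
```

k2 at 0.85 is not home yet, so I'll step to 0.90.

jog_arm(plan=[0,0,-0.0003,0,0,-2.9])

```text
clock: 35.05
eef_pos: [607.1, 60.9, 69.4]
eef_rot: [3.141, -0.002, -0.354]
wrist_force: [-1.3, -4.3, 8.5]
finger_gap: 11.8
finger_force: 40.0
```

```bash
python3 st.py
```

```text
35.05 [607.11  60.87  69.4 ] [ 3.1415e+00 -1.9000e-03 -3.5420e-01] F [-1.3 -4.3  8.5] M [-0.722  0.472  0.286] 11.8 40.0
```

jog_arm(plan=[0,0,0,0,0,0,0,0,0,0,0,0])

```text
clock: 35.25
eef_pos: [607.1, 60.9, 69.4]
eef_rot: [3.142, -0.002, -0.354]
wrist_force: [-2.0, -4.2, 7.8]
finger_gap: 11.8
finger_force: 40.0
```

```bash
python3 st.py
```

```text
35.25 [607.13  60.87  69.4 ] [ 3.1416e+00 -1.9000e-03 -3.5430e-01] F [-2.  -4.2  7.8] M [-0.699  0.389  0.108] 11.8 40.0
```

jog_arm(plan=[0,0,0,0,0,0,0,0,0,0,0,0,0,0,0.045,0,0,0,0,0,0.045,0,0,0,-0.0402,-0.1354,0.045,0,0,-15.3,-0.0402,-0.1354,0.045,0,0,-15.3,-0.0402,-0.1354,0.045,0,0,-15.3,-0.0402,-0.1354,0.045,0,0,-15.3,-0.0402,-0.1354,0.045,0,0,-15.3,-0.0402,-0.1354,0.0006,0,0,-15.3,-0.0402,-0.1354,0.0006,0,0,-15.3,-0.0402,-0.1354,0.0006,0,0,-15.3], claw=0.03)

```text
clock: 36.45
eef_pos: [566.4, -73.0, 68.8]
eef_rot: [3.141, 0.001, -0.62]
wrist_force: [-0.2, 0.2, 1.3]
finger_gap: 30.2
finger_force: 0.0
```

jog_arm(plan=[0,0,0,0,0,0,0,0,0,0,0,0,0,0,0,0,0,0,0,0,0,0,0,0,0,0,-0.0003,0,0,-2.9], claw=0.008)

```text
clock: 36.95
eef_pos: [566.5, -74.7, 69.7]
eef_rot: [3.141, -0.001, -0.672]
wrist_force: [-5.4, -3.8, 8.1]
finger_gap: 11.6
finger_force: 40.0
```

```bash
python3 st.py
```

```text
36.95 [566.46 -74.73  69.74] [ 3.1409e+00 -1.3000e-03 -6.7190e-01] F [-5.4 -3.8  8.1] M [-0.759  1.165  0.324] 11.6 40.0
```

jog_arm(plan=[0,0,0,0,0,0,0,0,0,0,0,0])

```text
clock: 37.15
eef_pos: [566.4, -74.7, 69.7]
eef_rot: [3.141, -0.001, -0.672]
wrist_force: [-5.7, -4.9, 7.9]
finger_gap: 11.7
finger_force: 40.0
```

```bash
python3 st.py
```

```text
37.15 [566.44 -74.74  69.72] [ 3.141e+00 -1.300e-03 -6.719e-01] F [-5.7 -4.9  7.9] M [-0.72   1.035  0.167] 11.7 40.0
```

jog_arm(plan=[0,0,-0.0001,0,0,-1.1])

```text
clock: 37.25
eef_pos: [566.4, -74.7, 69.7]
eef_rot: [3.141, -0.001, -0.691]
wrist_force: [-5.3, -4.1, 8.0]
finger_gap: 11.7
finger_force: 40.0
```

```bash
python3 st.py
```

```text
37.25 [566.44 -74.73  69.67] [ 3.1409e+00 -1.3000e-03 -6.9080e-01] F [-5.3 -4.1  8. ] M [-0.73   1.165  0.329] 11.7 40.0
```

jog_arm(plan=[0,0,0,0,0,0,0,0,0,0,0,0,0,0,0.045,0,0,0,0,0,0.045,0,0,0,-0.0474,0.088,0.045,0,0,48.4,-0.0474,0.088,0.045,0,0,48.4,-0.0474,0.088,0.045,0,0,48.4,-0.0474,0.088,0.045,0,0,48.4,-0.0474,0.088,0.045,0,0,48.4,-0.0474,0.088,0.045,0,0,48.4,-0.0474,0.088,0.045,0,0,48.4,-0.0474,0.088,-0.0002,0,0,48.4,-0.0474,0.088,-0.0002,0,0,48.4,-0.0474,0.088,-0.0002,0,0,48.4], claw=0.03)

```text
clock: 38.65
eef_pos: [518.8, 14.0, 68.4]
eef_rot: [-3.141, 0.001, 0.152]
wrist_force: [-0.2, -0.4, 0.3]
finger_gap: 29.9
finger_force: 0.0
```

jog_arm(plan=[0,0,0,0,0,0,0,0,0,0,0,0,0,0,0,0,0,0,0,0,0,0,0,0,0,0,-0.0001,0,0,-1.4], claw=0.008)

```text
clock: 39.15
eef_pos: [519.6, 13.7, 69.2]
eef_rot: [3.141, -0.002, 0.129]
wrist_force: [-0.9, -2.6, 6.8]
finger_gap: 11.9
finger_force: 40.0
```

```bash
python3 st.py
```

```text
39.15 [519.64  13.67  69.17] [ 3.1407e+00 -1.9000e-03  1.2920e-01] F [-0.9 -2.6  6.8] M [-0.502  0.198  0.298] 11.9 40.0
```

jog_arm(plan=[0,0,0,0,0,0,0,0,0,0,0,0])

```text
clock: 39.35
eef_pos: [519.6, 13.6, 69.1]
eef_rot: [3.141, -0.002, 0.129]
wrist_force: [-0.9, -2.7, 7.0]
finger_gap: 11.7
finger_force: 40.0
```

```bash
python3 st.py
```

```text
39.35 [519.62  13.64  69.14] [ 3.1407e+00 -1.9000e-03  1.2920e-01] F [-0.9 -2.7  7. ] M [-0.537  0.243  0.224] 11.7 40.0
```

jog_arm(plan=[0,0,-0.0001,0,0,-1.2])

```text
clock: 39.45
eef_pos: [519.6, 13.6, 69.1]
eef_rot: [3.141, -0.002, 0.108]
wrist_force: [-1.3, -3.4, 8.4]
finger_gap: 11.6
finger_force: 40.0
```

```bash
python3 st.py
```

```text
39.45 [519.64  13.63  69.09] [ 3.1407e+00 -1.9000e-03  1.0840e-01] F [-1.3 -3.4  8.4] M [-0.558  0.242  0.391] 11.6 40.0
```

jog_arm(plan=[0,0,0,0,0,0])

```text
clock: 39.55
eef_pos: [519.6, 13.6, 69.1]
eef_rot: [3.141, -0.002, 0.108]
wrist_force: [-0.4, -2.2, 7.1]
finger_gap: 11.6
finger_force: 40.0
```

```bash
python3 st.py
```

```text
39.55 [519.61  13.65  69.07] [ 3.1407e+00 -1.9000e-03  1.0790e-01] F [-0.4 -2.2  7.1] M [-0.546  0.251  0.335] 11.6 40.0
```

jog_arm(plan=[0,0,0,0,0,0,0,0,0,0,0,0,0,0,0.045,0,0,0,0,0,0.045,0,0,0,0.1358,-0.0404,0.045,0,0,-9.8,0.1358,-0.0404,0.045,0,0,-9.8,0.1358,-0.0404,0.045,0,0,-9.8,0.1358,-0.0404,0.045,0,0,-9.8,0.1358,-0.0404,0.045,0,0,-9.8,0.1358,-0.0404,0.0005,0,0,-9.8,0.1358,-0.0404,0.0005,0,0,-9.8,0.1358,-0.0404,0.0005,0,0,-9.8], claw=0.03)

```text
clock: 40.75
eef_pos: [654.0, -26.0, 69.0]
eef_rot: [-3.141, 0.001, -0.062]
wrist_force: [0.1, 0.2, 0.8]
finger_gap: 30.1
finger_force: 0.0
```

jog_arm(plan=[0,0,0,0,0,0,0,0,0,0,0,0,0,0,0,0,0,0,0,0,0,0,0,0,0,0,-0.0001,0,0,-1.2], claw=0.008)

```text
clock: 41.25
eef_pos: [655.3, -26.6, 69.8]
eef_rot: [3.141, -0.002, -0.084]
wrist_force: [-3.0, -1.0, 7.1]
finger_gap: 11.6
finger_force: 40.0
```

```bash
python3 st.py
```

```text
41.25 [655.26 -26.62  69.78] [ 3.1413e+00 -1.8000e-03 -8.3600e-02] F [-3.  -1.   7.1] M [-0.137  0.439  0.292] 11.6 40.0
```

jog_arm(plan=[0,0,0,0,0,0])

```text
clock: 41.35
eef_pos: [655.3, -26.6, 69.8]
eef_rot: [3.141, -0.002, -0.084]
wrist_force: [-2.4, -0.8, 7.8]
finger_gap: 12.1
finger_force: 40.0
```

```bash
python3 st.py
```

```text
41.35 [655.26 -26.62  69.82] [ 3.1413e+00 -1.9000e-03 -8.4100e-02] F [-2.4 -0.8  7.8] M [-0.112  0.45   0.289] 12.1 40.0
```

k3 at 0.87 reads about 0.29, so another small step.

jog_arm(plan=[0,0,-0.0001,0,0,-1.2])

```text
clock: 41.45
eef_pos: [655.3, -26.6, 69.7]
eef_rot: [3.141, -0.002, -0.104]
wrist_force: [-2.7, -0.5, 8.1]
finger_gap: 12.1
finger_force: 40.1
```

```bash
python3 st.py
```

```text
41.45 [655.27 -26.63  69.73] [ 3.1412e+00 -1.9000e-03 -1.0430e-01] F [-2.7 -0.5  8.1] M [-0.204  0.526  0.363] 12.1 40.1
```

jog_arm(plan=[0,0,0,0,0,0])

```text
clock: 41.55
eef_pos: [655.3, -26.6, 69.7]
eef_rot: [3.141, -0.002, -0.105]
wrist_force: [-2.3, -0.4, 7.8]
finger_gap: 11.4
finger_force: 40.0
```

```bash
python3 st.py
```

```text
41.55 [655.26 -26.63  69.73] [ 3.1412e+00 -1.9000e-03 -1.0490e-01] F [-2.3 -0.4  7.8] M [-0.167  0.502  0.297] 11.4 40.0
```

jog_arm(plan=[0,0,0,0,0,0,0,0,0,0,0,0,0,0,0.045,0,0,0,0,0,0.045,0,0,0,-0.048,0.0876,0.045,0,0,-14.3,-0.048,0.0876,0.045,0,0,-14.3,-0.048,0.0876,0.045,0,0,-14.3,-0.048,0.0876,0.045,0,0,-14.3,-0.048,0.0876,0,0,0,-14.3,-0.048,0.0876,0,0,0,-14.3,-0.048,0.0876,0,0,0,-14.3], claw=0.03)

```text
clock: 42.65
eef_pos: [606.9, 60.3, 68.2]
eef_rot: [3.141, 0.001, -0.355]
wrist_force: [-0.3, -0.4, 0.6]
finger_gap: 29.9
finger_force: 0.0
```

jog_arm(plan=[0,0,0,0,0,0,0,0,0,0,0,0,0,0,0,0,0,0,0,0,0,0,0,0,0,0,-0.0001,0,0,-1.4], claw=0.008)

```text
clock: 43.15
eef_pos: [607.3, 60.7, 69.3]
eef_rot: [-3.142, -0.002, -0.379]
wrist_force: [-1.9, -4.1, 7.2]
finger_gap: 11.9
finger_force: 40.0
```

```bash
python3 st.py
```

```text
43.15 [607.31  60.73  69.35] [-3.1415e+00 -1.8000e-03 -3.7850e-01] F [-1.9 -4.1  7.2] M [-0.597  0.349  0.311] 11.9 40.0
```

jog_arm(plan=[0,0,0,0,0,0])

```text
clock: 43.25
eef_pos: [607.3, 60.8, 69.3]
eef_rot: [-3.142, -0.002, -0.379]
wrist_force: [-1.6, -3.6, 6.2]
finger_gap: 11.5
finger_force: 40.0
```

```bash
python3 st.py
```

```text
43.25 [607.31  60.75  69.34] [-3.1416e+00 -1.9000e-03 -3.7910e-01] F [-1.6 -3.6  6.2] M [-0.622  0.339  0.279] 11.5 40.0
```

jog_arm(plan=[0,0,-0.0001,0,0,-1.2])

```text
clock: 43.35
eef_pos: [607.3, 60.7, 69.3]
eef_rot: [3.142, -0.002, -0.399]
wrist_force: [-2.5, -4.2, 7.9]
finger_gap: 11.8
finger_force: 40.1
```

```bash
python3 st.py
```

```text
43.35 [607.32  60.73  69.27] [ 3.1416e+00 -1.9000e-03 -3.9940e-01] F [-2.5 -4.2  7.9] M [-0.734  0.386  0.365] 11.8 40.1
```

jog_arm(plan=[0,0,0,0,0,0])

```text
clock: 43.45
eef_pos: [607.3, 60.7, 69.3]
eef_rot: [-3.142, -0.002, -0.4]
wrist_force: [-1.6, -3.4, 6.9]
finger_gap: 11.9
finger_force: 40.0
```

```bash
python3 st.py
```

```text
43.45 [607.32  60.72  69.27] [-3.1416e+00 -1.9000e-03 -4.0000e-01] F [-1.6 -3.4  6.9] M [-0.698  0.35   0.249] 11.9 40.0
```

jog_arm(plan=[0,0,0,0,0,0,0,0,0,0,0,0,0,0,0.045,0,0,0,0,0,0.045,0,0,0,-0.0402,-0.1354,0.045,0,0,-16.7,-0.0402,-0.1354,0.045,0,0,-16.7,-0.0402,-0.1354,0.045,0,0,-16.7,-0.0402,-0.1354,0.045,0,0,-16.7,-0.0402,-0.1354,0.045,0,0,-16.7,-0.0402,-0.1354,0.0004,0,0,-16.7,-0.0402,-0.1354,0.0004,0,0,-16.7,-0.0402,-0.1354,0.0004,0,0,-16.7], claw=0.03)

```text
clock: 44.65
eef_pos: [566.6, -73.2, 68.5]
eef_rot: [3.141, 0.001, -0.69]
wrist_force: [0.6, 0.5, 1.5]
finger_gap: 29.9
finger_force: 0.0
```

jog_arm(plan=[0,0,0,0,0,0,0,0,0,0,0,0,0,0,0,0,0,0,0,0,0,0,0,0,0,0,0,0,0,-0.7], claw=0.008)

```text
clock: 45.15
eef_pos: [566.6, -74.9, 69.7]
eef_rot: [3.141, -0.001, -0.703]
wrist_force: [-4.3, -3.9, 6.6]
finger_gap: 11.6
finger_force: 40.0
```

```bash
python3 st.py
```

```text
45.15 [566.62 -74.86  69.67] [ 3.141e+00 -1.200e-03 -7.030e-01] F [-4.3 -3.9  6.6] M [-0.704  1.     0.281] 11.6 40.0
```

jog_arm(plan=[0,0,0,0,0,0])

```text
clock: 45.25
eef_pos: [566.6, -74.9, 69.6]
eef_rot: [3.141, -0.001, -0.703]
wrist_force: [-6.5, -3.2, 7.2]
finger_gap: 11.9
finger_force: 40.0
```

```bash
python3 st.py
```

```text
45.25 [566.62 -74.87  69.63] [ 3.141e+00 -1.200e-03 -7.034e-01] F [-6.5 -3.2  7.2] M [-0.683  1.053  0.299] 11.9 40.0
```

jog_arm(plan=[0,0,-0.0001,0,0,-1.1])

```text
clock: 45.35
eef_pos: [566.6, -74.9, 69.6]
eef_rot: [3.141, -0.001, -0.722]
wrist_force: [-5.9, -4.0, 8.2]
finger_gap: 11.9
finger_force: 40.0
```

```bash
python3 st.py
```

```text
45.35 [566.62 -74.88  69.57] [ 3.141e+00 -1.200e-03 -7.222e-01] F [-5.9 -4.   8.2] M [-0.683  1.08   0.371] 11.9 40.0
```

jog_arm(plan=[0,0,0,0,0,0])

```text
clock: 45.45
eef_pos: [566.6, -74.9, 69.5]
eef_rot: [3.141, -0.001, -0.723]
wrist_force: [-5.7, -3.7, 7.3]
finger_gap: 12.2
finger_force: 40.0
```

```bash
python3 st.py
```

```text
45.45 [566.59 -74.88  69.54] [ 3.1409e+00 -1.2000e-03 -7.2270e-01] F [-5.7 -3.7  7.3] M [-0.729  1.092  0.336] 12.2 40.0
```

jog_arm(plan=[0,0,0,0,0,0,0,0,0,0,0,0,0,0,0.045,0,0,0,0,0,0.045,0,0,0,-0.1,0,0.195,0,0,60,-0.1,0,0.195,0,0,60,-0.1,0,0.195,0,0,60,-0.1,0,0.195,0,0,60,-0.1,0,0.195,0,0,60,-0.1,0,0.195,0,0,60,-0.1,0,0.195,0,0,60,-0.1,0,0.195,0,0,60,-0.1,0,0.195,0,0,60], claw=0.03)

```text
clock: 46.75
eef_pos: [466.6, -74.2, 263.2]
eef_rot: [3.142, -0.0, 0.32]
wrist_force: [0.3, -0.9, -0.6]
finger_gap: 29.7
finger_force: 0.0
```

```bash
python3 - <<'E'
from h import *; from cell import get_calibration,camera
c=get_calibration('wrist');p,d=camera('wrist');cv2.imwrite('pics/w2.png',p[:,:,::-1])
for k in knobs(p,d,c,75,115,(450,700,-150,150),200):print(k)
W=cloud(p,d,c);A=R.from_euler('z',28.5,degrees=True).as_matrix()
L=(W-[586.3,-6.2,0])@A
for n,(x,y) in enumerate([(-60,60),(60,60),(60,-60),(-60,-60)],1):
    m=(abs(L[...,0]-x)<12)&(abs(L[...,1]-y)<12)&(p.max(-1)>70)&(abs(W[...,2]-60)<10);print(n,m.sum(),np.median(W[m][:,2]))
E
python3 st.py
```

```text
(array([649.61218262, -26.64651299]), [11.915794372558594, 34.23828887939453], np.float32(174.5428), np.float64(95.4495995142048), np.int32(486))
(array([605.37408447,  60.38733673]), [11.89907169342041, 40.65597915649414], np.float32(157.42702), np.float64(94.95744137812665), np.int32(753))
(array([565.87518311, -73.91022491]), [11.180627822875977, 40.59269714355469], np.float32(139.84373), np.float64(95.55472830778936), np.int32(400))
(array([517.93414307,  13.06427193]), [12.478423118591309, 40.81821823120117], np.float32(6.796563), np.float64(95.35949044394593), np.int32(510))
1 100 59.69790597053128
2 146 60.06852110661066
3 190 60.279028877943375
4 325 60.18003486285278
46.8 [466.62 -74.18 263.2 ] [-3.1416e+00 -1.0000e-04  3.2050e-01] F [ 0.4  0.1 -0.5] M [0.041 0.003 0.003] 30.0 0.0
```

View pics/w2.png

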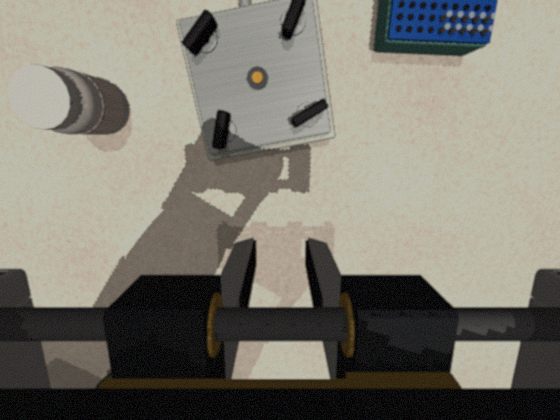

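The picture shows the lid flat, with all four corners at 60 ± 0.3 mm. The knobs at (200,32), (293,18), (221,130) and (308,113) kept their angles, and the bottle and rack look undisturbed.

```bash
python3 -c "from cell import manip; print(manip.sign_off())"
```

```text
the job is handed in; nothing more can be done
None
```

The housing is closed and handed in at 46.8 s. All four wing screws were tightened crisscross in stages, to last turning readings of about 0.36 to 0.39 N m. The lid measures level to about 0.6 mm by depth camera, and the bottle, rack and vial were not touched.

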